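# Rock a jammed relay out of its clip socket

### The arm

A 6-joint arm with a two-finger parallel gripper is mounted at the origin on the work surface. World frame = base frame: x ahead of the robot, y to its left, z up, the work surface at z = 0. Lengths are in m, angles in rad, forces in N, time in s.
With the tool pointing down it reaches from about 0.35 to 0.875 m from the base axis. Payload 4.2 kg.
Tool frame: the origin (TCP) lies midway between the tips of the shut fingers; the grasp point (between the pads) lies bot.grasp_offset behind it (bot.grasp_offset is the distance from the TCP to the grasp point, in m); x points along the fingers, y is the direction in which the jaws open and shut, and the axes are right-handed (so a half turn about x gives the same grasp; the last joint's range is limited). The gripper opens to 87 mm and grips with 3 to 60 N. Pads are 19 mm wide; open, the fingers measure 117 mm over their backs; the gripper's body (75 mm by 190 mm) begins 51 mm behind the grasp point.
Start: joints at [1.386, 0.385, 0.008, 0, -1.194, -0.259], TCP at [0.268, 0.564, 0.19] pointing down, gripper open.
Joint ranges: [-3.14, 3.14], [-1.21, 2.06], [-1.07, 1.41], [-3.16, 2.05], [-2.99, -0.16], [-3.1, 3.1]. Speed limits (rad/s): [2.79, 2.79, 3.14, 3.14, 3.14, 3.14].

### API

Orientations are given as a rotation vector (axis times angle).
In Python, from station import bot gives the robot as it stands.
- The arm moves only by the tool apply_moves, never from a script. Its argument "increments" is a list of rows, each an object with "offset": the shift along the tool's x, y, z in mm, a list of three; "twist": the turn, a rotation vector about the tool's x, y, z in rad, a list of three; "claw": the gripper's target within -1 to 1 (fully open at 1, half-way at 0, shut at -1). In form: [{"offset": [x, y, z], "twist": [wx, wy, wz], "claw": claw}, ...]. A call has exactly 8 rows; each row is the pose to reach, as a shift and turn from the pose commanded when the call began, along the tool's axes at that moment; what a row does not reach only later rows make up. A row lasts 1/12 s, in which the tool goes at most 41.7 mm and 7.16 degrees, less where a joint would pass 70% of its speed; a pose out of reach is approached as far as the arm can. A call with a gripper value outside its range is refused whole. The fingers move at their own pace and stop on an object; "newtons" is the grip in N (left out, the last holds). Time passes only in rows, so rows that repeat a pose let the fingers close, or fill a call up. It gives the time, the measured TCP pose, the force and the opening at its end, in the units of the state.
- bot.get_state(): the state, without advancing time (a new reading comes with each control period).
- bot.capture(name): name is "scene" or "top"; returns the picture (400x640x3 uint8, blue, green, red); there is no depth.
- bot.camera_info(name): a dict with "K" (3x3 intrinsics, pixels), "R" (3x3) and "t" (3): a world point X has camera coordinates R X + t. Camera axes: x right, y down, z forward; pixel columns grow to the right and rows downward; lengths in m; the calibration is good to about 2 mm. A picture is of the moment at which its call begins. camera_info takes no time and is no camera call.
- bot.hand_in(): hands the job in, once; it reports no verdict.
The state is a dict: "t": time; "qpos": joint angles; "qd": joint speeds; "joint_torque": joint torques, N m; "position": TCP position; "tool_rot": TCP orientation; "ft_force": force on the tool from outside, world axes, zero at the start; "moment": the same for the moment, N m; "gripper_width": finger opening in m.
Only numpy, scipy, OpenCV 4.12 (cv2) and the standard library are available. Lean on these libraries where they do the work, as an engineer would, in place of code of your own. Each camera call takes 0.05 s, during which the arm holds its last target. There are 200 camera calls.

### The job

The plug-in relay standing in the clip socket in the middle of the carrier board is jammed between the socket's two side clips and will not pull straight out. Rock it from side to side, over towards each clip in turn, until it has pushed both clips back while still down in the socket; then lift it out and set it down upright inside the square steel tray, and let go.

Things in the scene. Friction and masses are not known exactly. Their poses are not given: they have to be found in the camera images.
- relay_mid (a point): Centre of the jammed relay, 38 mm above its underside; 76 mm tall, 120 g, z up, +y towards the left clip. White plastic case 34 (x) by 18 (y) mm from 24 mm up to the top, on a wider black foot: 34 by 24 mm from 9 to 24 mm up, 34 by 14 mm below that. It stands on the board, 12 mm above the bench. An identical relay and a shorter one stand loose on the bench beside the board: not these.
- carrier: Fixed green carrier board, 140 (x) by 240 (y) mm; origin under its centre, at bench height, right under the relay; axes as the relay's. Top face 12 mm above the bench. Stops up to 7 mm high around the relay's foot keep it from sliding. Other parts on it rise up to 22 mm, beyond 65 mm from the centre along y; the clips have 23 mm reach along y.
- tray_in (a point): Centre of the inner floor of the shallow square steel tray, open on top: 140 by 140 mm outside, walls 4 mm thick, rim 18 mm above the bench, its floor 4 mm above the bench. Fixed; it stands either left or right of the board, and a round white dish stands on the other side.
- clip_left (a joint): Outward travel (m) of the steel clip at the relay's +y side: 0 jammed, 0.009 fully back. Its lip, 26.5 to 31.5 mm above the board, overlaps the wide foot by 2.5 mm and stops a straight pull. It slides stiffly (9 N, no spring) and stays put. Tilting the relay 15 degrees that way about the foot's lower edge (7 mm off centre) lets the case push it about 6 mm; at 3 mm or more it is clear.
- clip_right (a joint): The same for the clip on the relay's -y side: outward travel (m), 0 at the start, grows as it is pushed away from the relay.
Not all that is in view belongs to the job. What is shaped like the part that bears tray_in but orange is not meant.

How it is judged:
On the way:
1. both clips are pushed back at least 3 mm by the relay while it is still down in its socket (raised less than 15 mm) (value of joint each of clip_left, clip_right above 0.003 m and height (world z) of relay_mid below 0.065 m), for 0.1 s.
At the end, for the whole second after the job is handed in: The relay stands upright (within 10 degrees) and at rest on the floor of the square steel tray, its centre within 62 mm of the tray's centre along each of the tray's sides, and is let go (x of relay_mid in the frame of tray_in between -0.062 and 0.062 m and y of relay_mid in the frame of tray_in between -0.062 and 0.062 m and z of relay_mid in the frame of tray_in between 0.03 and 0.046 m and angle between relay_mid's own z axis and vertical below 0.17 rad and linear speed of relay below 0.02 m/s); the robot touches nothing.
It also fails if it takes over 42 s, if anything falls off the work surface, if the arm or the gripper's body presses on something with over 40 N, if the wrist force passes 120 N, or if a joint passes its speed limit or range.

## Working session

There is one attempt and no reset: what is moved stays moved. The work goes in short steps, Python scripts to look and compute and a tool call to move; the robot and the scene stay as the last step left them, time stands still between calls to the robot, and variables do not carry over. Pictures are saved under pics/ and viewed, about 8 in all and at most 12, crops included, and the job is handed in when it is done.

Besides the shell and the picture viewer there is one more tool, called after "Request:" as name([rows], argument=value, ...), one row to a line, values as JSON. apply_moves: Moves the arm, as the interface text tells. Its arguments: {"type":"object","properties":{"increments":{"type":"array","items":{"type":"object","properties":{"offset":{"type":"array","items":{"type":"number"}},"twist":{"type":"array","items":{"type":"number"}},"claw":{"type":"number"}}}},"newtons":{"type":"number"}},"required":["increments"]}

```bash
mkdir -p pics; ls; cat > h.py <<'E'
import numpy as np, cv2
from station import bot
from scipy.spatial.transform import Rotation as Ro
def ray(cam,px,z):
    c=bot.camera_info(cam);K,R,t=[np.array(c[k]) for k in("K","R","t")]
    d=R.T@np.linalg.solve(K,[px[0],px[1],1.]);o=-R.T@t
    return o+d*(z-o[2])/d[2]
def proj(cam,X):
    c=bot.camera_info(cam);K,R,t=[np.array(c[k]) for k in("K","R","t")]
    p=K@(R@np.array(X)+t);return p[:2]/p[2]
E
python3 - <<'E'
from h import *
for n in("scene","top"):
    cv2.imwrite(f"pics/{n}0.png",bot.capture(n)); c=bot.camera_info(n); print(n,-np.array(c["R"]).T@c["t"],np.array(c["K"]).round(1).tolist(),np.array(c["R"]).round(3).tolist())
s=bot.get_state();print(s);print(bot.grasp_offset)
print(Ro.from_rotvec(s["tool_rot"]).as_matrix().round(3))
E
```

```text
pics
scene [0.89628175 0.42537187 1.10236151] [[514.2, 0.0, 325.2], [0.0, 514.2, 206.8], [0.0, 0.0, 1.0]] [[-0.654, 0.757, -0.01], [0.639, 0.545, -0.543], [-0.405, -0.361, -0.84]]
top [ 0.19435605 -0.00882571  1.12273148] [[520.4, 0.0, 317.5], [0.0, 520.4, 199.0], [0.0, 0.0, 1.0]] [[-0.021, -1.0, -0.006], [-0.979, 0.022, -0.201], [0.201, 0.001, -0.98]]
{'t': 0.1, 'qpos': array([ 1.38560252e+00,  3.85492233e-01,  6.75508976e-03, -4.26069836e-04,
       -1.19402310e+00, -2.58597165e-01]), 'qd': array([-0.00092545, -0.00143358,  0.00311944,  0.00096779, -0.00084632,
        0.00057126]), 'joint_torque': array([-7.26186536e-04, -3.91692209e+01,  1.87935930e+01,  4.23196837e+00,
        1.34791961e-02, -7.17752300e-05]), 'position': array([0.26808566, 0.56390576, 0.18885991]), 'tool_rot': array([-1.97582913,  0.44800772,  1.97648491]), 'ft_force': array([-0.48546454,  0.67437505, -1.16545937]), 'moment': array([-0.00523981,  0.04320635,  0.0260531 ]), 'gripper_width': 0.08698202790570728}
0.0187
[[-0.001 -0.43  -0.903]
 [-0.002 -0.903  0.43 ]
 [-1.     0.002 -0.   ]]
```

View pics/scene0.png

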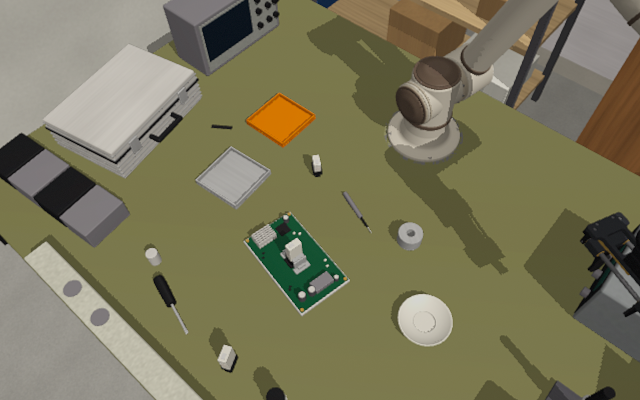

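View pics/top0.png

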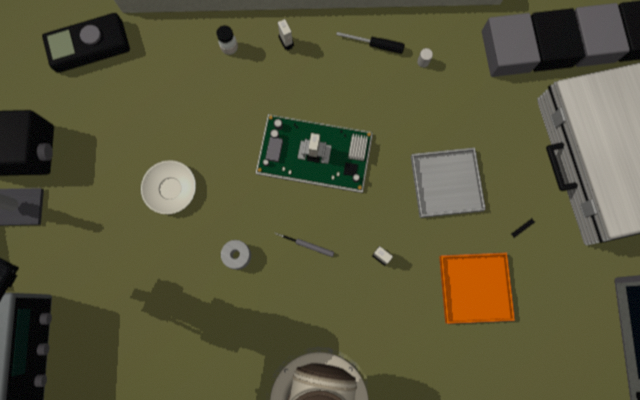

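Scene picture: the socketed relay is at (293,248), with the loose ones at (228,355) and (317,163). In the top view they are at (314,143), (285,35) and (383,256). The steel tray is at top (448,183), the orange decoy at (478,288) and the dish at (169,188). I choose the relay on the green board and the grey tray, then measure both and check with a crop.

```bash
cat > m.py <<'E'
from h import *
t=cv2.imread("pics/top0.png");s=cv2.imread("pics/scene0.png")
def rect(cam,img,mask,z,roi):
    m=np.zeros(mask.shape,np.uint8);x0,y0,x1,y1=roi;m[y0:y1,x0:x1]=mask[y0:y1,x0:x1]
    m=cv2.morphologyEx(m,cv2.MORPH_CLOSE,np.ones((3,3)))
    c=max(cv2.findContours(m,0,2)[0],key=cv2.contourArea)
    P=np.array([ray(cam,p[0],z)[:2] for p in c]).astype(np.float32)
    r=cv2.minAreaRect(P*1000); print(cam,z,np.round(r[0],1),np.round(r[1],1),round(r[2],2)); return r
def green(i):
    h=cv2.cvtColor(i,cv2.COLOR_BGR2HSV);return (cv2.inRange(h,(60,90,30),(95,255,255)))
def white(i): 
    h=cv2.cvtColor(i,cv2.COLOR_BGR2HSV);return cv2.inRange(h,(0,0,175),(180,60,255))
def grey(i):
    h=cv2.cvtColor(i,cv2.COLOR_BGR2HSV);return cv2.inRange(h,(0,0,90),(180,50,255))
print("board");rect("top",t,green(t),.012,(240,100,390,210));rect("scene",s,green(s),.012,(230,200,360,325))
print("tray");rect("top",t,grey(t),.018,(400,140,500,230));rect("scene",s,grey(s),.018,(185,140,280,215))
print("relay top");rect("top",t,white(t),.088,(300,125,330,165));rect("scene",s,white(s),.088,(280,230,310,262))
a=cv2.resize(t[100:210,245:385],None,fx=5.6,fy=5.4)[:590]
b=cv2.resize(s[205:320,235:355],None,fx=5,fy=5,interpolation=2)
cv2.imwrite("pics/c1.png",np.hstack([cv2.resize(t[110:190,270:350],(400,400),interpolation=2),cv2.resize(s[215:295,250:330],(400,400),interpolation=2)]))
E
python3 m.py
```

```text
board
top 0.012 [529.9  -2.6] [230.1 130.2] 78.48
scene 0.012 [529.2  -1.2] [232.2 131.6] 78.47
tray
top 0.018 [ 454.4 -290.9] [141.4 143.6] 4.75
scene 0.018 [ 456.8 -286.6] [147.1 150.9] 4.89
relay top
top 0.088 [529.5  -2. ] [15.5 29.8] 77.94
scene 0.088 [530.9   3.2] [26.7 36.1] 75.28
```

View pics/c1.png

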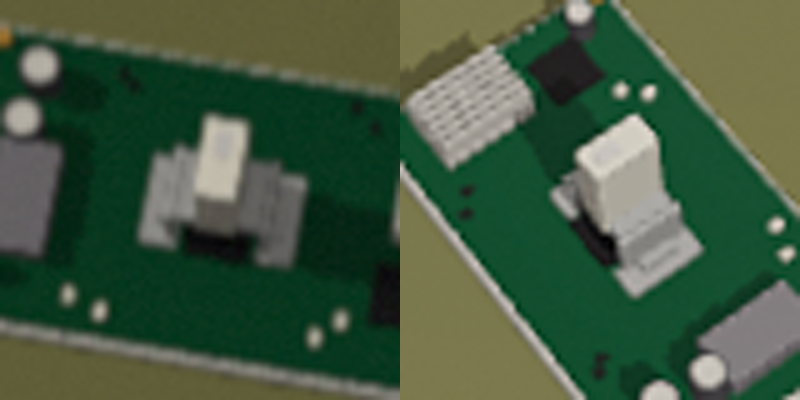

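The crop shows the relay upright between the two grey clips. Top view gives its centre at about (0.530,-0.002), matching the board centre. Board y runs at 78.5°, and the steel tray is at about (0.455,-0.290). I'll go above the relay with the jaws along board y.

```bash
cat >> h.py <<'E'
C=np.array([.530,-.002]);A=np.deg2rad(78.48)
U=np.array([np.cos(A),np.sin(A),0]) # board +y
def Rt(tilt=0,yaw=A+np.pi):
    "tool down, y at yaw; tilt>0 leans relay top toward board +y"
    y=np.array([np.cos(yaw),np.sin(yaw),0]);x=np.array([0,0,-1.]);R=np.c_[x,y,np.cross(x,y)]
    ax=np.cross([0,0,1],U);return Ro.from_rotvec(ax*tilt).as_matrix()@R
def go(pos,R=None,p0=None,R0=None):
    s=bot.get_state();R=Rt() if R is None else R
    p0=s["position"] if p0 is None else p0;R0=Ro.from_rotvec(s["tool_rot"]).as_matrix() if R0 is None else R0
    return (R0.T@(np.array(pos)-p0)*1000).round(1).tolist(),Ro.from_matrix(R0.T@R).as_rotvec().round(3).tolist()
E
python3 -c "
from h import *
print(go([*C,.17]))"
```

```text
([19.7, 398.5, -479.6], [-0.243, 0.0, -0.002])
```

Request:
apply_moves([
  {"offset": [20, 398.5, -479.6], "twist": [-0.243, 0, -0.002], "claw": 1},
  {"offset": [20, 398.5, -479.6], "twist": [-0.243, 0, -0.002], "claw": 1},
  {"offset": [20, 398.5, -479.6], "twist": [-0.243, 0, -0.002], "claw": 1},
  {"offset": [20, 398.5, -479.6], "twist": [-0.243, 0, -0.002], "claw": 1},
  {"offset": [20, 398.5, -479.6], "twist": [-0.243, 0, -0.002], "claw": 1},
  {"offset": [20, 398.5, -479.6], "twist": [-0.243, 0, -0.002], "claw": 1},
  {"offset": [20, 398.5, -479.6], "twist": [-0.243, 0, -0.002], "claw": 1},
  {"offset": [20, 398.5, -479.6], "twist": [-0.243, 0, -0.002], "claw": 1},
], newtons=30)

```text
t: 0.77
position: [0.4084, 0.26, 0.1789]
tool_rot: [-2.115, 0.211, 2.115]
ft_force: [1.4, 1.3, 0.0]
gripper_width: 0.0872
```

```bash
python3 -c "
from h import *
print(go([*C,.17]))"
```

```text
([8.5, 232.6, -171.3], [0.001, 0.0, 0.002])
```

Request:
apply_moves([
  {"offset": [8.5, 232, -171], "twist": [0, 0, 0], "claw": 1},
  {"offset": [8.5, 232, -171], "twist": [0, 0, 0], "claw": 1},
  {"offset": [8.5, 232, -171], "twist": [0, 0, 0], "claw": 1},
  {"offset": [8.5, 232, -171], "twist": [0, 0, 0], "claw": 1},
  {"offset": [8.5, 232, -171], "twist": [0, 0, 0], "claw": 1},
  {"offset": [8.5, 232, -171], "twist": [0, 0, 0], "claw": 1},
  {"offset": [8.5, 232, -171], "twist": [0, 0, 0], "claw": 1},
  {"offset": [8.5, 232, -171], "twist": [0, 0, 0], "claw": 1},
])

```text
t: 1.43
position: [0.5309, -0.0044, 0.1692]
tool_rot: [-2.111, 0.22, 2.113]
ft_force: [0.0, -0.2, 0.1]
gripper_width: 0.0868
```

```bash
python3 -c "
from h import *
print(go([*C,.17]),go([*C,.056]))
t=bot.capture('top');s=bot.capture('scene')
cv2.imwrite('pics/c2.png',np.hstack([cv2.resize(t[90:190,260:360],(400,400),interpolation=2),cv2.resize(s[195:295,240:340],(400,400),interpolation=2)]))"
```

```text
([-0.8, -2.2, 1.4], [-0.007, 0.001, 0.0]) ([113.2, -2.1, 1.3], [-0.007, 0.001, 0.0])
```

View pics/c2.png

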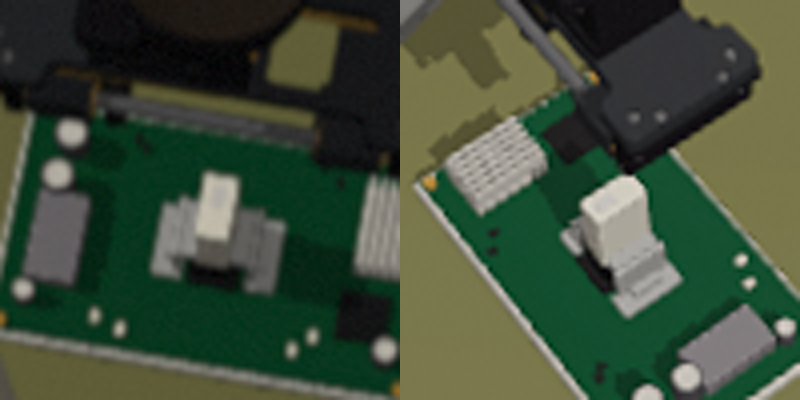

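The view shows the gripper above the relay, jaw axis parallel to the board's long side and nothing beneath the fingers except the relay (crop (215,210)). I'll descend and close.

Request:
apply_moves([
  {"offset": [30, -2, 1], "twist": [-0.007, 0, 0], "claw": 1},
  {"offset": [55, -2, 1], "twist": [-0.007, 0, 0], "claw": 1},
  {"offset": [80, -2, 1], "twist": [-0.007, 0, 0], "claw": 1},
  {"offset": [100, -2, 1], "twist": [-0.007, 0, 0], "claw": 0.4},
  {"offset": [112, -2, 1], "twist": [-0.007, 0, 0], "claw": 0.1},
  {"offset": [112, -2, 1], "twist": [-0.007, 0, 0], "claw": 0},
  {"offset": [112, -2, 1], "twist": [-0.007, 0, 0], "claw": -0.3},
  {"offset": [112, -2, 1], "twist": [-0.007, 0, 0], "claw": -0.3},
], newtons=30)

```text
t: 2.2
position: [0.5298, 0.004, 0.0593]
tool_rot: [-2.122, 0.202, 2.117]
ft_force: [-0.1, -0.6, 0.3]
gripper_width: 0.0616
```

Request:
apply_moves([
  {"offset": [0, 0, 0], "twist": [0, 0, 0], "claw": -0.45},
  {"offset": [0, 0, 0], "twist": [0, 0, 0], "claw": -0.5},
  {"offset": [0, 0, 0], "twist": [0, 0, 0], "claw": -0.55},
  {"offset": [0, 0, 0], "twist": [0, 0, 0], "claw": -0.6},
  {"offset": [0, 0, 0], "twist": [0, 0, 0], "claw": -0.7},
  {"offset": [0, 0, 0], "twist": [0, 0, 0], "claw": -1},
  {"offset": [0, 0, 0], "twist": [0, 0, 0], "claw": -1},
  {"offset": [0, 0, 0], "twist": [0, 0, 0], "claw": -1},
])

```text
t: 2.87
position: [0.5291, 0.003, 0.0582]
tool_rot: [-2.119, 0.204, 2.118]
ft_force: [0.3, -0.7, 0.7]
gripper_width: 0.0084
```

```bash
python3 -c "
from h import *
s=bot.get_state();print(s['position'],s['ft_force'],s['moment'],s['gripper_width'],go([*C,.056]))
t=bot.capture('top');s=bot.capture('scene')
cv2.imwrite('pics/c3.png',np.hstack([cv2.resize(t[90:190,260:360],(400,400),interpolation=2),cv2.resize(s[195:295,240:340],(400,400),interpolation=2)]))"
```

```text
[0.52911471 0.00302211 0.05823758] [ 0.2932266  -0.6730147   0.73338514] [-0.03187967 -0.03220133 -0.0030698 ] 0.008439521289766359 ([2.2, 4.8, -1.8], [0.007, -0.0, 0.002])
```

View pics/c3.png

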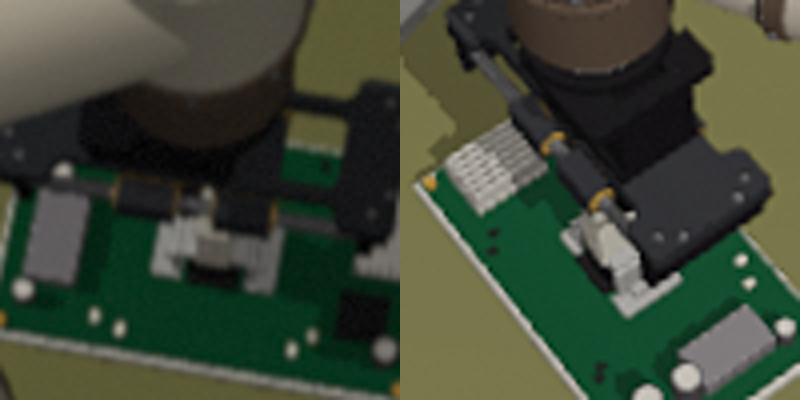

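```bash
python3 -c "
from h import *
s=bot.get_state();print(s['t'],s['position'],s['ft_force'],s['moment'],s['gripper_width'])"
```

```text
2.9667 [0.52908291 0.00300829 0.05818545] [-0.49625378 -0.25923222  0.44987488] [-0.00531435 -0.06186011 -0.00635523] 0.0031645395433333333
```

```bash
python3 -c "
from h import *
s=bot.get_state();p=s['position'];R=Ro.from_rotvec(s['tool_rot']).as_matrix()
cr={'top':(260,90),'scene':(240,195)}
for n in cr:
  for X in (p,p-R[:,0]*.0187,p-R[:,0]*.07,[.53,-.002,.012],[.53,-.002,.088]): print(n,((proj(n,X)-cr[n])*4+(400*(n=='scene'),0)).round())
t=bot.capture('top');s=bot.capture('scene')
cv2.imwrite('pics/c4.png',np.hstack([cv2.resize(t[115:165,285:335],(400,400),interpolation=2),cv2.resize(s[215:275,265:325],(400,400),interpolation=2)]))"
```

```text
top [206. 223.]
top [205. 213.]
top [203. 181.]
top [216. 247.]
top [214. 204.]
scene [620. 225.]
scene [618. 209.]
scene [612. 164.]
scene [617. 258.]
scene [609. 196.]
```

View pics/c4.png

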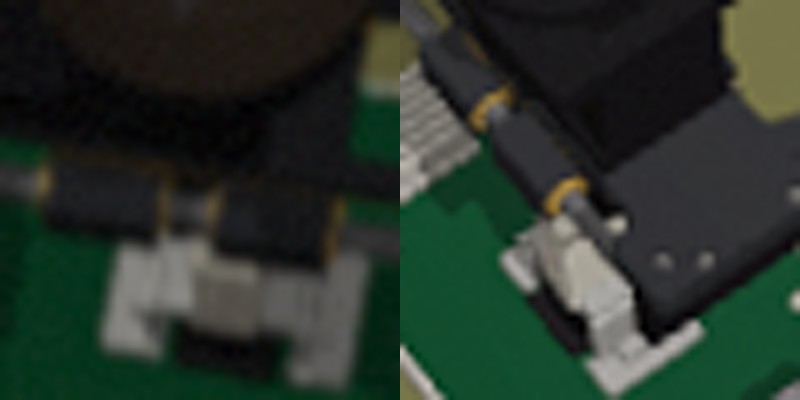

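Request:
apply_moves([
  {"offset": [0, 0, 0], "twist": [0, 0, 0], "claw": -1},
  {"offset": [0, 0, 0], "twist": [0, 0, 0], "claw": -1},
  {"offset": [0, 0, 0], "twist": [0, 0, 0], "claw": -1},
  {"offset": [0, 0, 0], "twist": [0, 0, 0], "claw": -1},
  {"offset": [0, 0, 0], "twist": [0, 0, 0], "claw": -1},
  {"offset": [0, 0, 0], "twist": [0, 0, 0], "claw": -1},
  {"offset": [0, 0, 0], "twist": [0, 0, 0], "claw": -1},
  {"offset": [0, 0, 0], "twist": [0, 0, 0], "claw": -1},
])

```text
t: 3.73
position: [0.5291, 0.0031, 0.0582]
tool_rot: [-2.119, 0.204, 2.118]
ft_force: [-0.3, 0.1, 0.8]
gripper_width: 0.0002
```

```bash
python3 -c "
from h import *
s=bot.get_state();p=s['position'];R=Ro.from_rotvec(s['tool_rot']).as_matrix();print(s['gripper_width'],p,s['ft_force'],s['moment'])
t=bot.capture('top');s=bot.capture('scene')
a,b=[cv2.convertScaleAbs(cv2.resize(i[y:y+110,x:x+110],(400,400),interpolation=cv2.INTER_LANCZOS4),alpha=2,beta=15) for i,x,y in((t,258,70),(s,245,165))]
for n,im,o in(('top',a,(258,70)),('scene',b,(245,165))):
  for k,X in enumerate((p,p-R[:,0]*.0187)): cv2.circle(im,tuple(int(v) for v in (proj(n,X)-o)*400/110),3,((0,0,255),(255,0,255))[k],-1)
cv2.imwrite('pics/c5.png',np.hstack([a,b]))"
```

```text
0.00024854777341352697 [0.52911266 0.0030697  0.05824833] [-0.30055568  0.1205392   0.76068265] [-0.05360221 -0.03650326  0.01009614]
```

View pics/c5.png

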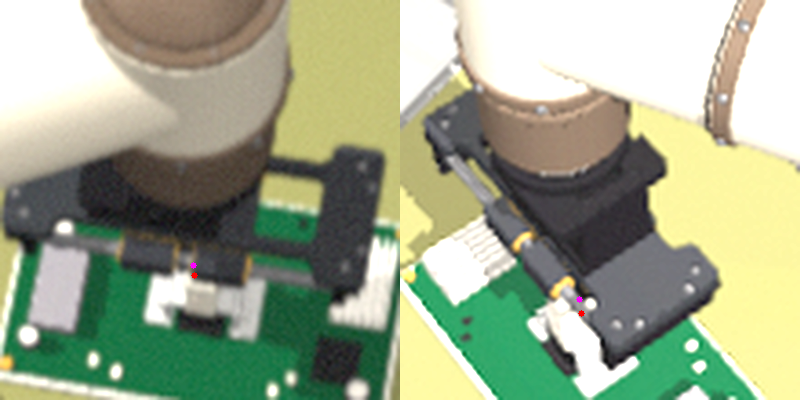

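```bash
cat >> h.py <<'E'
def tri(pt,ps):
    P=[]
    for n in("top","scene"):
        c=bot.camera_info(n);P.append(np.array(c["K"])@np.c_[c["R"],c["t"]])
    X=cv2.triangulatePoints(P[0],P[1],np.array(pt,float).reshape(2,1),np.array(ps,float).reshape(2,1))[:,0];X=X[:3]/X[3]
    return X.round(4),(proj("top",X)-pt).round(1),(proj("scene",X)-ps).round(1)
E
python3 -c "
from h import *
f=lambda a,b:tri(np.array(a)/3.636+[258,70],(np.array(b)-[400,0])/3.636+[245,165])
print('gap',f((188,258),(525,243)));print('-y plate corner',f((335,307),(440,168)))
g=lambda a,b:tri(np.array(a)/4+[260,90],(np.array(b)-[400,0])/4+[240,195])
print('relay top c2',g((217,203),(615,197)))
print('relay top 4mm?',g((202,235),(585,211)), g((237,172),(645,190)))
s=bot.get_state();p=s['position'];R=Ro.from_rotvec(s['tool_rot']).as_matrix();print(p,p-R[:,0]*.07)"
```

```text
gap (array([ 0.5301, -0.0103,  0.1262]), array([ 7.7, -6. ]), array([8.9, 1.6]))
-y plate corner (array([ 0.5126, -0.0967,  0.0984]), array([ 9.7, -7.9]), array([10.9,  2.1]))
relay top c2 (array([ 0.5293, -0.0014,  0.0877]), array([-1. ,  0.7]), array([-1.1, -0.2]))
relay top 4mm? (array([ 0.5297, -0.0056,  0.0604]), array([ 4.9, -3.6]), array([5.7, 1.1])) (array([0.5302, 0.002 , 0.1096]), array([-7.8,  4.7]), array([-8.4, -2.2]))
[0.52910577 0.00308209 0.0582442 ] [0.52906316 0.00294856 0.12824406]
```

```bash
python3 -c "
from h import *
s=bot.get_state();p=s['position'];R=Ro.from_rotvec(s['tool_rot']).as_matrix()
print(s['joint_torque'].round(1),s['qpos'].round(3))
for h in(.07,.09):
 for a in(-1,1):
  for b in(-1,1):
   X=p-R[:,0]*h+R[:,1]*a*.095+R[:,2]*b*.0375
   print(h,X.round(3),((proj('top',X)-[258,70])*3.636).round(),((proj('scene',X)-[245,165])*3.636+[400,0]).round())"
```

```text
[ -0.  -33.7  14.7   3.2   0.1   0. ] [ 0.312  0.361 -0.402 -0.002 -0.807  1.067]
0.07 [0.584 0.089 0.128] [ 36. 146.] [620. 408.]
0.07 [0.511 0.103 0.128] [ 10. 274.] [722. 335.]
0.07 [ 0.548 -0.097  0.128] [373. 202.] [434. 186.]
0.07 [ 0.474 -0.083  0.128] [352. 331.] [534. 123.]
0.09 [0.584 0.089 0.148] [ 32. 133.] [618. 392.]
0.09 [0.511 0.103 0.148] [  5. 262.] [723. 319.]
0.09 [ 0.548 -0.098  0.148] [376. 189.] [430. 169.]
0.09 [ 0.474 -0.083  0.148] [354. 320.] [531. 105.]
```

Request:
apply_moves([
  {"offset": [0, 0, 0], "twist": [0, 0, 0], "claw": 1},
  {"offset": [0, 0, 0], "twist": [0, 0, 0], "claw": 1},
  {"offset": [0, 0, 0], "twist": [0, 0, 0], "claw": 1},
  {"offset": [0, 0, 0], "twist": [0, 0, 0], "claw": 1},
  {"offset": [0, 0, 0], "twist": [0, 0, 0], "claw": 1},
  {"offset": [0, 0, 0], "twist": [0, 0, 0], "claw": 1},
  {"offset": [0, 0, 0], "twist": [0, 0, 0], "claw": 1},
  {"offset": [0, 0, 0], "twist": [0, 0, 0], "claw": 1},
])

```text
t: 4.5
position: [0.5291, 0.0031, 0.0582]
tool_rot: [-2.119, 0.204, 2.118]
ft_force: [0.6, -0.4, -0.3]
gripper_width: 0.0459
```

```bash
python3 -c "
from h import *
S=bot.get_state();p=S['position'];R=Ro.from_rotvec(S['tool_rot']).as_matrix();print(S['gripper_width'],S['position'])
t=bot.capture('top');s=bot.capture('scene');o={'top':(260,85),'scene':(250,180)};L=[]
for n,i in(('top',t),('scene',s)):
  x,y=o[n];im=cv2.convertScaleAbs(cv2.resize(i[y:y+100,x:x+100],(400,400),interpolation=cv2.INTER_LANCZOS4),alpha=1.8,beta=15)
  for a in(-1,1):
   for k in(0,1): cv2.circle(im,tuple(int(v) for v in (proj(n,p-R[:,0]*.04*k+R[:,1]*a*.0435)-o[n])*4),2,((0,0,255),(255,0,255))[k],-1)
  L.append(im)
cv2.imwrite('pics/c6.png',np.hstack(L))"
```

```text
0.04589156102402994 [0.52911985 0.00307412 0.05823721]
```

View pics/c6.png

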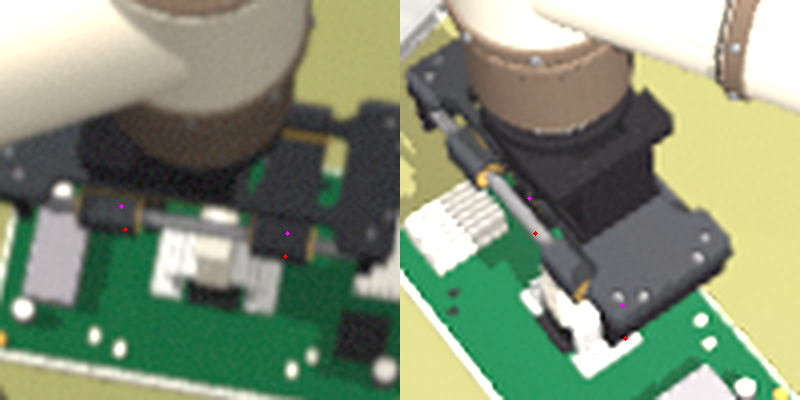

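```bash
python3 -c "
from h import *
p=np.array([.268,.564,.189]);R=Ro.from_rotvec([-1.9758,.448,1.9765]).as_matrix()
s=cv2.imread('pics/scene0.png');t=cv2.imread('pics/top0.png');L=[]
for n,i,o in(('scene',s,(540,170)),('top',t,(0,150))):
  im=cv2.convertScaleAbs(cv2.resize(i[o[1]:o[1]+100,o[0]:o[0]+100],(400,400),interpolation=cv2.INTER_LANCZOS4),alpha=2,beta=20)
  for a in(-1,0,1):
   for k in(0,1,2): 
    q=(proj(n,p-R[:,0]*.035*k+R[:,1]*a*.0435)-o)*4;print(n,a,k,q.round());cv2.circle(im,tuple(int(v) for v in q),3,((0,0,255),(255,0,255),(255,255,0))[k],-1)
  L.append(im)
cv2.imwrite('pics/c7.png',np.hstack(L))"
```

```text
scene -1 0 [314. 587.]
scene -1 1 [351. 559.]
scene -1 2 [390. 529.]
scene 0 0 [251. 507.]
scene 0 1 [285. 477.]
scene 0 2 [321. 444.]
scene 1 0 [191. 430.]
scene 1 1 [222. 398.]
scene 1 2 [255. 364.]
top -1 0 [-87. 443.]
top -1 1 [-139.  436.]
top -1 2 [-195.  429.]
top 0 0 [ -3. 483.]
top 0 1 [-53. 478.]
top 0 2 [-106.  472.]
top 1 0 [ 80. 523.]
top 1 1 [ 34. 520.]
top 1 2 [-16. 515.]
```

View pics/c7.png

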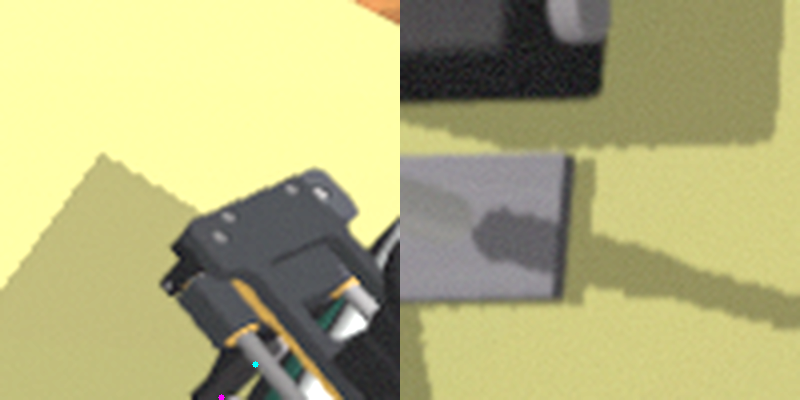

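```bash
python3 -c "
from h import *
s=cv2.imread('pics/scene0.png')
g=s.max(2)[255:325:2,574:640:2]
print('cols 574..step2, rows 255 step2'); 
for r,row in enumerate(g): print(255+2*r,''.join('%4d'%v for v in row))"
```

```text
cols 574..step2, rows 255 step2
255   87  87  88  88  87  86  87  86  88  68  24  64  90  56  70  64  16  29  84  96  28  23  29  35  35  48  28  12  11  16  12  10  13
257   87  87  87  87  87  87  87  87  87  87  55  14  10  25  58  71  57  30  60  50  93  22  24  30  37  33  11  13  12  13  18  15  14
259   87  87  87  87  87  86  87  87  86  89  37  11  13  19  44  61  71  59  34  18  54  81  23  26  29   9  11  11  13  14  16  19  14
261   87  86  87  87  87  87  87  87  87  80  11  13  20  20  22  42  64  69  25  31  37  81  78  24  24  15  12  14  13  13  10  14  16
263   87  87  87  87  87  87  87  87  89  37  11  19  20  18  19  45  50  67  71  36  28  58  95  56  24  24  12  13  13  11  13  13  15
265   87  87  86  87  87  87  87  88  57  11  16  19  21  18  61  33  19  54  68  69  25  83 116  99  43  25  24  13  12  13  11  13  15
267   87  87  87  86  87  88  88  56  12  17  21  18  17  64  69  14  12  34  57  70  66 104 134 127  93  28  25  26  12  14  14  12  11
269   87  88  87  86  87  86  88   6  18  21  17  28  78  78  14  13  24  32  41  58  69  84 140 136 125  87 
[... 3026 characters left out ...]
 25  82 123 131
315   66  77  82  84  84  83  84  83  83  83  84  82  83  82  82  85  84  84  84  84  83  82  82  83  84  53   8  24  76  85  83  85 106
317   81  84  84  83  83  84  83  84  84  83  83  83  82  83  83  85  84  84  84  83  83  82  82  82  83  82  77  85  83  82  82  83  83
319  113  90  81  84  83  83  81  83  83  84  83  83  84  82  83  83  83  83  84  84  83  84  83  84  85  85  85  84  84  83  83  83  83
321  123 122 106  87  83  83  83  82  83  83  83  83  82  84  83  82  82  82  83  85  85  84  84  84  83  83  84  83  83  83  81  82  83
323  122 123 123 113  91  82  83  83  84  83  83  83  82  83  82  83  83  82  81  84  85  84  82  83  82  82  82  83  83  82  83  82  82
```

Request:
apply_moves([
  {"offset": [0, 0, 0], "twist": [0, 0, 0], "claw": 1},
  {"offset": [0, 4, 0], "twist": [0, 0, 0], "claw": 1},
  {"offset": [0, 4.5, -1], "twist": [0, 0, 0], "claw": 1},
  {"offset": [0, 4.5, -1], "twist": [0, 0, 0], "claw": 1},
  {"offset": [4, 4.5, -1], "twist": [0, 0, 0], "claw": 1},
  {"offset": [8, 4.5, -1], "twist": [0, 0, 0], "claw": 1},
  {"offset": [10, 4.5, -1], "twist": [0, 0, 0], "claw": 1},
  {"offset": [10, 4.5, -1], "twist": [0, 0, 0], "claw": 1},
], newtons=5)

```text
t: 5.27
position: [0.5286, -0.0016, 0.0474]
tool_rot: [-2.118, 0.205, 2.12]
ft_force: [0.5, -0.2, 0.2]
gripper_width: 0.0864
```

Request:
apply_moves([
  {"offset": [0, 0, 0], "twist": [0, 0, 0], "claw": -0.6},
  {"offset": [0, 0, 0], "twist": [0, 0, 0], "claw": -0.6},
  {"offset": [0, 0, 0], "twist": [0, 0, 0], "claw": -0.6},
  {"offset": [0, 0, 0], "twist": [0, 0, 0], "claw": -0.6},
  {"offset": [0, 0, 0], "twist": [0, 0, 0], "claw": -0.6},
  {"offset": [0, 0, 0], "twist": [0, 0, 0], "claw": -0.6},
  {"offset": [0, 0, 0], "twist": [0, 0, 0], "claw": -0.6},
  {"offset": [0, 0, 0], "twist": [0, 0, 0], "claw": -0.6},
])

```text
t: 5.93
position: [0.5292, -0.0015, 0.0483]
tool_rot: [-2.119, 0.204, 2.118]
ft_force: [0.1, 0.1, 0.3]
gripper_width: 0.0418
```

Request:
apply_moves([
  {"offset": [0, 0, 0], "twist": [0, 0, 0], "claw": -0.8},
  {"offset": [0, 0, 0], "twist": [0, 0, 0], "claw": -0.8},
  {"offset": [0, 0, 0], "twist": [0, 0, 0], "claw": -0.8},
  {"offset": [0, 0, 0], "twist": [0, 0, 0], "claw": -0.8},
  {"offset": [0, 0, 0], "twist": [0, 0, 0], "claw": -0.8},
  {"offset": [0, 0, 0], "twist": [0, 0, 0], "claw": -0.8},
  {"offset": [0, 0, 0], "twist": [0, 0, 0], "claw": -0.8},
  {"offset": [0, 0, 0], "twist": [0, 0, 0], "claw": -0.8},
])

```text
t: 6.6
position: [0.5292, -0.0015, 0.0482]
tool_rot: [-2.119, 0.204, 2.118]
ft_force: [0.9, 0.2, 0.4]
gripper_width: 0.018
```

Request:
apply_moves([
  {"offset": [0, 0, 0], "twist": [0, 0, 0], "claw": -0.9},
  {"offset": [0, 0, 0], "twist": [0, 0, 0], "claw": -0.9},
  {"offset": [0, 0, 0], "twist": [0, 0, 0], "claw": -0.9},
  {"offset": [0, 0, 0], "twist": [0, 0, 0], "claw": -0.9},
  {"offset": [0, 0, 0], "twist": [0, 0, 0], "claw": -0.9},
  {"offset": [0, 0, 0], "twist": [0, 0, 0], "claw": -0.9},
  {"offset": [0, 0, 0], "twist": [0, 0, 0], "claw": -0.9},
  {"offset": [0, 0, 0], "twist": [0, 0, 0], "claw": -0.9},
], newtons=40)

```text
t: 7.27
position: [0.5292, -0.0015, 0.0483]
tool_rot: [-2.119, 0.204, 2.118]
ft_force: [0.0, 0.4, -0.1]
gripper_width: 0.0171
```

Request:
apply_moves([
  {"offset": [0, 0, 0], "twist": [0, 0, 0], "claw": 0},
  {"offset": [0, 0, 0], "twist": [0, 0, 0], "claw": 0},
  {"offset": [0, 0, 0], "twist": [0, 0, 0], "claw": 0},
  {"offset": [2, 0, 0], "twist": [0, 0, 0], "claw": 0},
  {"offset": [4, 0, 0], "twist": [0, 0, 0], "claw": 0},
  {"offset": [6, 0, 0], "twist": [0, 0, 0], "claw": 0},
  {"offset": [8, 0, 0], "twist": [0, 0, 0], "claw": 0},
  {"offset": [10, 0, 0], "twist": [0, 0, 0], "claw": 0},
], newtons=5)

```text
t: 7.93
position: [0.5292, -0.0015, 0.0379]
tool_rot: [-2.119, 0.204, 2.119]
ft_force: [0.7, -0.9, 1.3]
gripper_width: 0.0437
```

```bash
python3 -c "
from h import *
S=bot.get_state();p=S['position'];R=Ro.from_rotvec(S['tool_rot']).as_matrix();print(S['gripper_width'],S['position'],S['ft_force'])
t=bot.capture('top');s=bot.capture('scene');o={'top':(275,105),'scene':(265,205)};L=[]
for n,i in(('top',t),('scene',s)):
  x,y=o[n];im=cv2.convertScaleAbs(cv2.resize(i[y:y+66,x:x+66],(400,400),interpolation=cv2.INTER_LANCZOS4),alpha=2.2,beta=15)
  L.append(im)
cv2.imwrite('pics/c8.png',np.hstack(L))"
```

```text
0.04366225543411836 [ 0.52915052 -0.00153324  0.03792197] [ 0.68658829 -0.91286433  1.2926244 ]
```

View pics/c8.png

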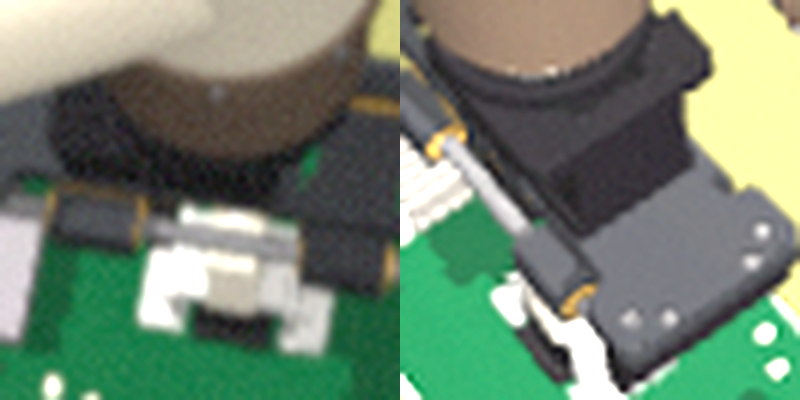

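Request:
apply_moves([
  {"offset": [0, 0, 0], "twist": [0, 0, 0], "claw": -0.8},
  {"offset": [0, 0, 0], "twist": [0, 0, 0], "claw": -0.8},
  {"offset": [0, 0, 0], "twist": [0, 0, 0], "claw": -0.8},
  {"offset": [0, 0, 0], "twist": [0, 0, 0], "claw": -0.8},
  {"offset": [0, 0, 0], "twist": [0, 0, 0], "claw": -0.8},
  {"offset": [0, 0, 0], "twist": [0, 0, 0], "claw": -0.8},
  {"offset": [0, 0, 0], "twist": [0, 0, 0], "claw": -0.8},
  {"offset": [0, 0, 0], "twist": [0, 0, 0], "claw": -0.8},
], newtons=5)

```text
t: 8.7
position: [0.5293, -0.0015, 0.0383]
tool_rot: [-2.119, 0.204, 2.118]
ft_force: [-0.3, -0.2, -0.3]
gripper_width: 0.0181
```

Gripping 18 mm happens at TCP z≤0.048, while at 0.058 the fingers shut fully and at 0.038 they miss the clip lips. So the real tips sit about 30–40 mm above the reported TCP, or the z reading is off by that. I'll work from this contact height and go 12 mm lower.

Request:
apply_moves([
  {"offset": [0, 0, 0], "twist": [0, 0, 0], "claw": -0.3},
  {"offset": [0, 0, 0], "twist": [0, 0, 0], "claw": -0.3},
  {"offset": [2, 0, 0], "twist": [0, 0, 0], "claw": -0.3},
  {"offset": [4, 0, 0], "twist": [0, 0, 0], "claw": -0.3},
  {"offset": [6, 0, 0], "twist": [0, 0, 0], "claw": -0.3},
  {"offset": [8, 0, 0], "twist": [0, 0, 0], "claw": -0.3},
  {"offset": [10, 0, 0], "twist": [0, 0, 0], "claw": -0.3},
  {"offset": [12, 0, 0], "twist": [0, 0, 0], "claw": -0.3},
], newtons=5)

```text
t: 9.37
position: [0.5292, -0.0015, 0.0259]
tool_rot: [-2.119, 0.204, 2.119]
ft_force: [0.7, -0.2, -0.8]
gripper_width: 0.0303
```

Request:
apply_moves([
  {"offset": [0, 0, 0], "twist": [0, 0, 0], "claw": -1},
  {"offset": [0, 0, 0], "twist": [0, 0, 0], "claw": -1},
  {"offset": [0, 0, 0], "twist": [0, 0, 0], "claw": -1},
  {"offset": [0, 0, 0], "twist": [0, 0, 0], "claw": -1},
  {"offset": [0, 0, 0], "twist": [0, 0, 0], "claw": -1},
  {"offset": [0, 0, 0], "twist": [0, 0, 0], "claw": -1},
  {"offset": [0, 0, 0], "twist": [0, 0, 0], "claw": -1},
  {"offset": [0, 0, 0], "twist": [0, 0, 0], "claw": -1},
], newtons=50)

```text
t: 10.03
position: [0.5293, -0.0015, 0.0263]
tool_rot: [-2.119, 0.204, 2.118]
ft_force: [1.2, -0.1, -0.7]
gripper_width: 0.0175
```

I'll rock it with the jaws slightly open (33 mm) and the tool upright, so a fingertip pushes the case while the relay pivots on its own foot edge. That doesn't depend on the uncertain tool height.

Request:
apply_moves([
  {"offset": [0, 0, 0], "twist": [0, 0, 0], "claw": -0.25},
  {"offset": [0, 0, 0], "twist": [0, 0, 0], "claw": -0.25},
  {"offset": [0, -2, 0], "twist": [0, 0, 0], "claw": -0.25},
  {"offset": [0, -4, 0], "twist": [0, 0, 0], "claw": -0.25},
  {"offset": [0, -6, 0], "twist": [0, 0, 0], "claw": -0.25},
  {"offset": [0, -8, 0], "twist": [0, 0, 0], "claw": -0.25},
  {"offset": [0, -10, 0], "twist": [0, 0, 0], "claw": -0.25},
  {"offset": [0, -12, 0], "twist": [0, 0, 0], "claw": -0.25},
], newtons=40)

```text
t: 10.7
position: [0.5311, 0.0088, 0.027]
tool_rot: [-2.12, 0.206, 2.122]
ft_force: [-0.7, -9.2, 6.7]
gripper_width: 0.0327
```

Request:
apply_moves([
  {"offset": [0, -1, 0], "twist": [0, 0, 0], "claw": -0.25},
  {"offset": [0, -2, 0], "twist": [0, 0, 0], "claw": -0.25},
  {"offset": [0, -3, 0], "twist": [0, 0, 0], "claw": -0.25},
  {"offset": [0, -4, 0], "twist": [0, 0, 0], "claw": -0.25},
  {"offset": [0, -5, 0], "twist": [0, 0, 0], "claw": -0.25},
  {"offset": [0, -6, 0], "twist": [0, 0, 0], "claw": -0.25},
  {"offset": [0, -7, 0], "twist": [0, 0, 0], "claw": -0.25},
  {"offset": [0, -8, 0], "twist": [0, 0, 0], "claw": -0.25},
])

```text
t: 11.37
position: [0.5328, 0.0161, 0.0279]
tool_rot: [-2.12, 0.207, 2.121]
ft_force: [-2.1, -8.0, 11.0]
gripper_width: 0.0323
```

```bash
python3 -c "
from h import *
S=bot.get_state();print(S['gripper_width'],S['position'],S['ft_force'],S['moment'])
t=bot.capture('top');s=bot.capture('scene');cv2.imwrite('pics/t_r1.png',t);cv2.imwrite('pics/s_r1.png',s);o={'top':(275,105),'scene':(265,205)};L=[]
for n,i in(('top',t),('scene',s)):
  x,y=o[n];L.append(cv2.convertScaleAbs(cv2.resize(i[y:y+66,x:x+66],(400,400),interpolation=cv2.INTER_LANCZOS4),alpha=1.3,beta=5))
cv2.imwrite('pics/c9.png',np.hstack(L))"
```

```text
0.03228248541076248 [0.53280918 0.01610171 0.02788847] [-2.13523265 -7.9660251  10.97031967] [-2.69449484  0.56853021 -0.02049771]
```

View pics/c9.png

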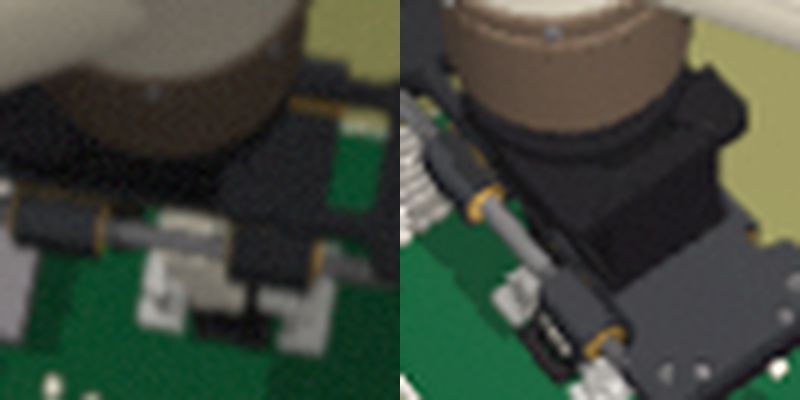

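The crop shows the relay leaning to +y, towards the left of the top view. Push 4 mm more, then rock to the other side.

Request:
apply_moves([
  {"offset": [0, -1, 0], "twist": [0, 0, 0], "claw": -0.25},
  {"offset": [0, -2, 0], "twist": [0, 0, 0], "claw": -0.25},
  {"offset": [0, -3, 0], "twist": [0, 0, 0], "claw": -0.25},
  {"offset": [0, -4, 0], "twist": [0, 0, 0], "claw": -0.25},
  {"offset": [0, -4, 0], "twist": [0, 0, 0], "claw": -0.25},
  {"offset": [0, -4, 0], "twist": [0, 0, 0], "claw": -0.25},
  {"offset": [0, -2, 0], "twist": [0, 0, 0], "claw": -0.25},
  {"offset": [0, 1, 0], "twist": [0, 0, 0], "claw": -0.25},
])

```text
t: 12.13
position: [0.5332, 0.0171, 0.0268]
tool_rot: [-2.12, 0.203, 2.117]
ft_force: [-0.0, 0.1, 0.2]
gripper_width: 0.0326
```

```bash
python3 -c "
from h import *
S=bot.get_state();print(S['gripper_width'],S['position'],S['ft_force'],S['moment'],go([.5292,-.0015,.0263]))"
```

```text
0.0326269756998374 [0.53321979 0.01710249 0.02676768] [-0.01957704  0.09569188  0.15958442] [ 0.01247892 -0.0200705  -0.03337795] ([0.4, 19.0, 0.4], [0.007, -0.001, 0.003])
```

Request:
apply_moves([
  {"offset": [0, 3, 0], "twist": [0, 0, 0], "claw": -0.25},
  {"offset": [0, 6, 0], "twist": [0, 0, 0], "claw": -0.25},
  {"offset": [0, 9, 0], "twist": [0, 0, 0], "claw": -0.25},
  {"offset": [0, 12, 0], "twist": [0, 0, 0], "claw": -0.25},
  {"offset": [0, 15, 0], "twist": [0, 0, 0], "claw": -0.25},
  {"offset": [0, 18, 0], "twist": [0, 0, 0], "claw": -0.25},
  {"offset": [0, 21, 0], "twist": [0, 0, 0], "claw": -0.25},
  {"offset": [0, 24, 0], "twist": [0, 0, 0], "claw": -0.25},
])

```text
t: 12.8
position: [0.5282, -0.0067, 0.0262]
tool_rot: [-2.119, 0.204, 2.118]
ft_force: [0.4, 0.4, -0.0]
gripper_width: 0.0327
```

Request:
apply_moves([
  {"offset": [0, 2, 0], "twist": [0, 0, 0], "claw": -0.25},
  {"offset": [0, 4, 0], "twist": [0, 0, 0], "claw": -0.25},
  {"offset": [0, 6, 0], "twist": [0, 0, 0], "claw": -0.25},
  {"offset": [0, 8, 0], "twist": [0, 0, 0], "claw": -0.25},
  {"offset": [0, 10, 0], "twist": [0, 0, 0], "claw": -0.25},
  {"offset": [0, 12, 0], "twist": [0, 0, 0], "claw": -0.25},
  {"offset": [0, 13, 0], "twist": [0, 0, 0], "claw": -0.25},
  {"offset": [0, 14, 0], "twist": [0, 0, 0], "claw": -0.25},
])

```text
t: 13.47
position: [0.528, -0.0181, 0.028]
tool_rot: [-2.124, 0.199, 2.112]
ft_force: [-2.2, 9.1, 8.0]
gripper_width: 0.0326
```

```bash
python3 -c "
from h import *
S=bot.get_state();print(S['gripper_width'],S['position'],S['ft_force'],S['moment'],go([.5292,-.0015,.0263]))
for n in('top','scene'): cv2.imwrite('pics/r2_%s.png'%n,bot.capture(n))"
```

```text
0.032595941959362495 [ 0.52801708 -0.0180844   0.02800883] [-2.24127685  9.14124336  8.04648517] [2.63329308 0.45089348 0.04719364] ([1.8, -16.5, 2.0], [0.008, -0.005, 0.006])
```

Request:
apply_moves([
  {"offset": [0, 1, 0], "twist": [0, 0, 0], "claw": -0.25},
  {"offset": [0, 2, 0], "twist": [0, 0, 0], "claw": -0.25},
  {"offset": [0, 3, 0], "twist": [0, 0, 0], "claw": -0.25},
  {"offset": [0, 4, 0], "twist": [0, 0, 0], "claw": -0.25},
  {"offset": [0, 4.5, 0], "twist": [0, 0, 0], "claw": -0.25},
  {"offset": [0, 4.5, 0], "twist": [0, 0, 0], "claw": -0.25},
  {"offset": [0, 2, 0], "twist": [0, 0, 0], "claw": -0.25},
  {"offset": [0, 0, 0], "twist": [0, 0, 0], "claw": -0.25},
])

```text
t: 14.23
position: [0.5258, -0.0199, 0.0265]
tool_rot: [-2.12, 0.204, 2.118]
ft_force: [1.1, 0.6, 0.1]
gripper_width: 0.0326
```

```bash
python3 -c "
from h import *
S=bot.get_state();print(S['gripper_width'],S['position'],S['ft_force'],go([.5292,-.0015,.0263]))"
```

```text
0.03259073167799765 [ 0.52575836 -0.01992756  0.02651848] [1.05105877 0.62974028 0.07639003] ([0.3, -18.7, 0.2], [0.007, -0.001, 0.002])
```

Request:
apply_moves([
  {"offset": [0, -3, 0], "twist": [0, 0, 0], "claw": -0.25},
  {"offset": [0, -6, 0], "twist": [0, 0, 0], "claw": -0.25},
  {"offset": [0, -9, 0], "twist": [0, 0, 0], "claw": -0.25},
  {"offset": [0, -12, 0], "twist": [0, 0, 0], "claw": -0.25},
  {"offset": [0, -15, 0], "twist": [0, 0, 0], "claw": -0.25},
  {"offset": [0, -18, 0], "twist": [0, 0, 0], "claw": -0.25},
  {"offset": [0, -18.7, 0], "twist": [0, 0, 0], "claw": -0.3},
  {"offset": [0, -18.7, 0], "twist": [0, 0, 0], "claw": -0.5},
])

```text
t: 14.9
position: [0.5293, -0.0015, 0.0262]
tool_rot: [-2.119, 0.204, 2.119]
ft_force: [-0.4, 0.3, -0.7]
gripper_width: 0.0291
```

Request:
apply_moves([
  {"offset": [0, 0, 0], "twist": [0, 0, 0], "claw": -1},
  {"offset": [0, 0, 0], "twist": [0, 0, 0], "claw": -1},
  {"offset": [0, 0, 0], "twist": [0, 0, 0], "claw": -1},
  {"offset": [0, 0, 0], "twist": [0, 0, 0], "claw": -1},
  {"offset": [0, 0, 0], "twist": [0, 0, 0], "claw": -1},
  {"offset": [0, 0, 0], "twist": [0, 0, 0], "claw": -1},
  {"offset": [0, 0, 0], "twist": [0, 0, 0], "claw": -1},
  {"offset": [0, 0, 0], "twist": [0, 0, 0], "claw": -1},
])

```text
t: 15.57
position: [0.5291, -0.0018, 0.0262]
tool_rot: [-2.119, 0.204, 2.118]
ft_force: [0.2, 0.5, -2.0]
gripper_width: 0.0175
```

```bash
python3 -c "
from h import *
S=bot.get_state();print(S['gripper_width'],S['position'],S['ft_force'],S['moment'])
L=[]
for n,o in(('top',(275,115)),('scene',(265,225))):
  i=bot.capture(n);cv2.imwrite('pics/r3_%s.png'%n,i)
# clip edges: profile along board y at clip base & lip heights, before vs after, top view
a=cv2.imread('pics/top0.png').max(2).astype(int);b=cv2.imread('pics/r3_top.png').max(2).astype(int)
V=np.array([U[1],-U[0],0])
for z in(.014,.0435):
 for x in(-.014,-.008):
  ys=np.arange(-.05,.051,.002)
  for im in(a,b):
   q=[proj('top',[C[0],C[1],0]+U*y+V*x+[0,0,z]) for y in ys]
   print(z,x,cv2.remap(im.astype(np.float32),np.float32([q])[...,0],np.float32([q])[...,1],1)[0].round().astype(int).tolist())
"
```

```text
0.017468779315993853 [ 0.52914691 -0.00179226  0.02618815] [ 0.18817446  0.52022264 -1.99810482] [-0.00268682 -0.00780797 -0.015604  ]
0.014 -0.014 [38, 36, 36, 38, 38, 37, 40, 54, 81, 96, 98, 97, 94, 87, 75, 65, 53, 37, 21, 11, 10, 12, 13, 14, 16, 17, 19, 17, 18, 19, 17, 15, 25, 48, 67, 72, 90, 118, 133, 138, 137, 127, 102, 67, 54, 55, 54, 55, 55, 55, 54]
0.014 -0.014 [36, 34, 35, 35, 36, 35, 37, 51, 77, 86, 77, 71, 76, 86, 92, 86, 65, 39, 24, 14, 11, 15, 17, 15, 14, 10, 13, 12, 16, 12, 12, 17, 27, 48, 74, 90, 96, 95, 89, 82, 85, 93, 89, 64, 51, 51, 51, 52, 52, 52, 52]
0.014 -0.008 [37, 37, 38, 37, 37, 38, 39, 54, 78, 94, 96, 91, 89, 85, 82, 82, 74, 66, 61, 58, 57, 60, 76, 82, 85, 82, 80, 80, 81, 82, 83, 80, 84, 86, 92, 95, 102, 114, 121, 128, 138, 131, 98, 66, 54, 53, 54, 54, 53, 53, 55]
0.014 -0.008 [35, 35, 34, 34, 34, 34, 40, 56, 72, 79, 79, 79, 81, 83, 87, 84, 71, 52, 31, 16, 21, 38, 54, 59, 62, 60, 59, 59, 57, 54, 43, 22, 26, 47, 76, 96, 99, 94, 92, 91, 95, 106, 107, 94, 73, 56, 50, 50, 51, 52, 52]
0.0435 -0.014 [38, 38, 37, 39, 37, 36, 42, 64, 88, 97, 95, 93, 90, 90, 92, 90, 87, 88, 87, 84, 80, 84, 87, 87, 87, 87, 87, 89, 88, 96, 115, 126, 124, 122, 122, 129, 137, 136, 136, 137, 122, 83, 58, 54, 54, 54, 55, 56, 56, 55, 55]
0.0435 -0.014 [35, 34, 36, 36, 35, 35, 48, 73, 83, 85, 90, 91, 88, 87, 88, 84, 71, 41, 14, 24, 51, 71, 80, 80, 79, 78, 79, 79, 77, 59, 33, 30, 52, 85, 110, 116, 114, 114, 115, 119, 127, 122, 97, 67, 53, 50, 51, 51, 51, 50, 51]
0.0435 -0.008 [36, 39, 37, 37, 37, 35, 42, 65, 88, 97, 96, 97, 92, 83, 90, 90, 93, 96, 97, 95, 91, 88, 88, 88, 85, 87, 91, 95, 92, 95, 113, 135, 140, 135, 129, 137, 138, 138, 140, 135, 115, 84, 60, 53, 53, 54, 54, 54, 55, 54, 54]
0.0435 -0.008 [36, 36, 35, 36, 35, 28, 23, 29, 36, 34, 31, 34, 34, 34, 35, 36, 33, 21, 12, 19, 43, 71, 82, 85, 83, 85, 87, 86, 84, 79, 62, 41, 47, 77, 102, 96, 64, 46, 43, 42, 44, 45, 38, 25, 19, 21, 19, 19, 21, 19, 23]
```

After rocking, the profiles at lip height show dark gaps of about 6–8 mm on both sides of the case. Before, the clips touched it on both sides. Both clips are back and the grip is 17.5 mm, so I lift.

Request:
apply_moves([
  {"offset": [-4, 0, 0], "twist": [0, 0, 0], "claw": -1},
  {"offset": [-8, 0, 0], "twist": [0, 0, 0], "claw": -1},
  {"offset": [-14, 0, 0], "twist": [0, 0, 0], "claw": -1},
  {"offset": [-22, 0, 0], "twist": [0, 0, 0], "claw": -1},
  {"offset": [-34, 0, 0], "twist": [0, 0, 0], "claw": -1},
  {"offset": [-48, 0, 0], "twist": [0, 0, 0], "claw": -1},
  {"offset": [-64, 0, 0], "twist": [0, 0, 0], "claw": -1},
  {"offset": [-80, 0, 0], "twist": [0, 0, 0], "claw": -1},
])

```text
t: 16.33
position: [0.5292, -0.0019, 0.1078]
tool_rot: [-2.12, 0.204, 2.118]
ft_force: [-0.1, 0.4, -0.8]
gripper_width: 0.0176
```

```bash
python3 -c "
from h import *
S=bot.get_state();print(S['gripper_width'],S['position'],S['ft_force'],S['moment'],go([.455,-.290,.11]))"
```

```text
0.01759377404616399 [ 0.52915193 -0.00194903  0.1077525 ] [-0.12491666  0.36477583 -0.77273472] [-0.01954328 -0.00458601 -0.0530594 ] ([-2.9, 296.9, 17.3], [0.007, -0.001, 0.002])
```

Request:
apply_moves([
  {"offset": [-8, 20, 1], "twist": [0, 0, 0], "claw": -1},
  {"offset": [-8, 50, 3], "twist": [0, 0, 0], "claw": -1},
  {"offset": [-8, 85, 5], "twist": [0, 0, 0], "claw": -1},
  {"offset": [-8, 120, 7], "twist": [0, 0, 0], "claw": -1},
  {"offset": [-8, 155, 9], "twist": [0, 0, 0], "claw": -1},
  {"offset": [-8, 190, 11], "twist": [0, 0, 0], "claw": -1},
  {"offset": [-8, 225, 13], "twist": [0, 0, 0], "claw": -1},
  {"offset": [-8, 250, 15], "twist": [0, 0, 0], "claw": -1},
])

```text
t: 17.0
position: [0.4655, -0.2467, 0.1148]
tool_rot: [-2.12, 0.206, 2.117]
ft_force: [0.5, 0.3, -1.2]
gripper_width: 0.0174
```

```bash
python3 -c "
from h import *
S=bot.get_state();print(S['gripper_width'],S['position'],S['ft_force'],go([.455,-.290,.10]))"
```

```text
0.017368777518916804 [ 0.46551435 -0.24666751  0.11478635] [ 0.45831058  0.32604682 -1.18502096] ([14.7, 44.6, 1.9], [0.006, -0.001, 0.002])
```

Request:
apply_moves([
  {"offset": [0, 15, 1], "twist": [0, 0, 0], "claw": -1},
  {"offset": [0, 30, 2], "twist": [0, 0, 0], "claw": -1},
  {"offset": [0, 42, 2], "twist": [0, 0, 0], "claw": -1},
  {"offset": [10, 44, 2], "twist": [0, 0, 0], "claw": -1},
  {"offset": [25, 44, 2], "twist": [0, 0, 0], "claw": -1},
  {"offset": [40, 44, 2], "twist": [0, 0, 0], "claw": -1},
  {"offset": [55, 44, 2], "twist": [0, 0, 0], "claw": -1},
  {"offset": [65, 44, 2], "twist": [0, 0, 0], "claw": -1},
])

```text
t: 17.67
position: [0.4551, -0.2861, 0.0469]
tool_rot: [-2.117, 0.203, 2.12]
ft_force: [-0.8, -0.2, -2.1]
gripper_width: 0.0176
```

Request:
apply_moves([
  {"offset": [0, 0, 0], "twist": [0, 0, 0], "claw": -1},
  {"offset": [4, 0, 0], "twist": [0, 0, 0], "claw": -1},
  {"offset": [8, 0, 0], "twist": [0, 0, 0], "claw": -1},
  {"offset": [12, 0, 0], "twist": [0, 0, 0], "claw": -1},
  {"offset": [16, 0, 0], "twist": [0, 0, 0], "claw": -1},
  {"offset": [20, 0, 0], "twist": [0, 0, 0], "claw": -1},
  {"offset": [23, 0, 0], "twist": [0, 0, 0], "claw": -1},
  {"offset": [25, 0, 0], "twist": [0, 0, 0], "claw": -1},
])

```text
t: 18.33
position: [0.4557, -0.2869, 0.0232]
tool_rot: [-2.119, 0.204, 2.119]
ft_force: [-0.8, 0.1, -1.0]
gripper_width: 0.0178
```

```bash
python3 -c "
from h import *
S=bot.get_state();print(S['gripper_width'],S['position'],S['ft_force'])
L=[]
for n,o in(('top',(395,120)),('scene',(175,100))):
  i=bot.capture(n);L.append(cv2.convertScaleAbs(cv2.resize(i[o[1]:o[1]+110,o[0]:o[0]+110],(400,400),interpolation=2),alpha=1.5))
cv2.imwrite('pics/c10.png',np.hstack(L))"
```

```text
0.01780077262900293 [ 0.4557102  -0.28694757  0.02324819] [-0.81423398  0.10091212 -0.97366178]
```

Expected floor contact is at about 0.018. I'll descend the last 5 mm slowly, with the force as the check.

Request:
apply_moves([
  {"offset": [0.5, 0, 0], "twist": [0, 0, 0], "claw": -1},
  {"offset": [1, 0, 0], "twist": [0, 0, 0], "claw": -1},
  {"offset": [1.5, 0, 0], "twist": [0, 0, 0], "claw": -1},
  {"offset": [2, 0, 0], "twist": [0, 0, 0], "claw": -1},
  {"offset": [2.5, 0, 0], "twist": [0, 0, 0], "claw": -1},
  {"offset": [3, 0, 0], "twist": [0, 0, 0], "claw": -1},
  {"offset": [3.5, 0, 0], "twist": [0, 0, 0], "claw": -1},
  {"offset": [4.3, 0, 0], "twist": [0, 0, 0], "claw": -1},
])

```text
t: 19.1
position: [0.456, -0.287, 0.0194]
tool_rot: [-2.119, 0.204, 2.118]
ft_force: [0.0, 0.2, -1.3]
gripper_width: 0.0176
```

Request:
apply_moves([
  {"offset": [0.3, 0, 0], "twist": [0, 0, 0], "claw": -1},
  {"offset": [0.6, 0, 0], "twist": [0, 0, 0], "claw": -1},
  {"offset": [0.9, 0, 0], "twist": [0, 0, 0], "claw": -1},
  {"offset": [1, 0, 0], "twist": [0, 0, 0], "claw": -1},
  {"offset": [1, 0, 0], "twist": [0, 0, 0], "claw": -1},
  {"offset": [1, 0, 0], "twist": [0, 0, 0], "claw": -1},
  {"offset": [1, 0, 0], "twist": [0, 0, 0], "claw": -1},
  {"offset": [1, 0, 0], "twist": [0, 0, 0], "claw": -1},
])

```text
t: 19.77
position: [0.4559, -0.287, 0.0184]
tool_rot: [-2.119, 0.204, 2.118]
ft_force: [0.3, -0.2, -1.9]
gripper_width: 0.0174
```

Request:
apply_moves([
  {"offset": [0.3, 0, 0], "twist": [0, 0, 0], "claw": -1},
  {"offset": [0.6, 0, 0], "twist": [0, 0, 0], "claw": -1},
  {"offset": [0.9, 0, 0], "twist": [0, 0, 0], "claw": -1},
  {"offset": [1.2, 0, 0], "twist": [0, 0, 0], "claw": -1},
  {"offset": [1.5, 0, 0], "twist": [0, 0, 0], "claw": -1},
  {"offset": [1.5, 0, 0], "twist": [0, 0, 0], "claw": -1},
  {"offset": [1.5, 0, 0], "twist": [0, 0, 0], "claw": -1},
  {"offset": [1.5, 0, 0], "twist": [0, 0, 0], "claw": -1},
])

```text
t: 20.43
position: [0.4559, -0.287, 0.0169]
tool_rot: [-2.119, 0.204, 2.118]
ft_force: [-0.3, 0.6, -1.5]
gripper_width: 0.0176
```

Request:
apply_moves([
  {"offset": [0.3, 0, 0], "twist": [0, 0, 0], "claw": -1},
  {"offset": [0.6, 0, 0], "twist": [0, 0, 0], "claw": -1},
  {"offset": [0.9, 0, 0], "twist": [0, 0, 0], "claw": -1},
  {"offset": [1.2, 0, 0], "twist": [0, 0, 0], "claw": -1},
  {"offset": [1.5, 0, 0], "twist": [0, 0, 0], "claw": -1},
  {"offset": [1.8, 0, 0], "twist": [0, 0, 0], "claw": -1},
  {"offset": [2, 0, 0], "twist": [0, 0, 0], "claw": -1},
  {"offset": [2, 0, 0], "twist": [0, 0, 0], "claw": -1},
])

```text
t: 21.1
position: [0.4559, -0.287, 0.0148]
tool_rot: [-2.119, 0.204, 2.118]
ft_force: [-0.0, -0.2, -1.4]
gripper_width: 0.0176
```

View pics/c10.png

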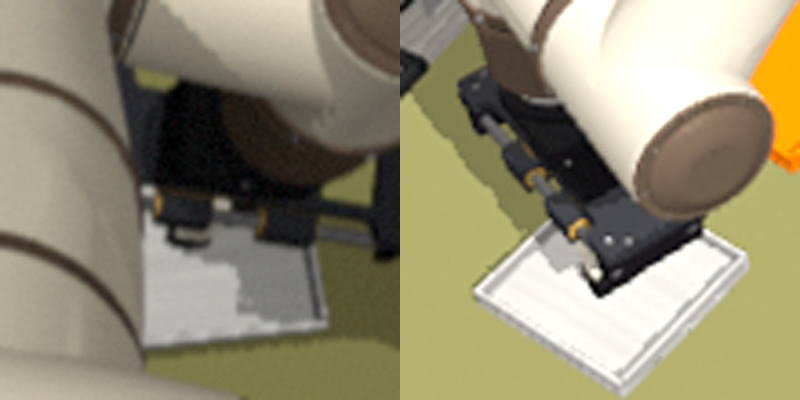

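The view shows the relay held upright over the tray's inner floor, with its dark foot at (190,240). Fz still shows its weight, so it rides a few mm high in the hand. I keep creeping down.

Request:
apply_moves([
  {"offset": [0.4, 0, 0], "twist": [0, 0, 0], "claw": -1},
  {"offset": [0.8, 0, 0], "twist": [0, 0, 0], "claw": -1},
  {"offset": [1.2, 0, 0], "twist": [0, 0, 0], "claw": -1},
  {"offset": [1.6, 0, 0], "twist": [0, 0, 0], "claw": -1},
  {"offset": [2, 0, 0], "twist": [0, 0, 0], "claw": -1},
  {"offset": [2.4, 0, 0], "twist": [0, 0, 0], "claw": -1},
  {"offset": [2.5, 0, 0], "twist": [0, 0, 0], "claw": -1},
  {"offset": [2.5, 0, 0], "twist": [0, 0, 0], "claw": -1},
])

```text
t: 21.77
position: [0.4561, -0.2871, 0.0144]
tool_rot: [-2.121, 0.204, 2.118]
ft_force: [-3.9, 2.4, 11.8]
gripper_width: 0.0173
```

Floor contact: Fz is +12 N at z 0.0144. Back off 1.5 mm, open, retract.

Request:
apply_moves([
  {"offset": [-1, 0, 0], "twist": [0, 0, 0], "claw": -1},
  {"offset": [-2, 0, 0], "twist": [0, 0, 0], "claw": -1},
  {"offset": [-2, 0, 0], "twist": [0, 0, 0], "claw": -0.55},
  {"offset": [-2, 0, 0], "twist": [0, 0, 0], "claw": -0.5},
  {"offset": [-2, 0, 0], "twist": [0, 0, 0], "claw": -0.4},
  {"offset": [-2, 0, 0], "twist": [0, 0, 0], "claw": -0.2},
  {"offset": [-2, 0, 0], "twist": [0, 0, 0], "claw": 0},
  {"offset": [-2, 0, 0], "twist": [0, 0, 0], "claw": 0.1},
])

```text
t: 22.43
position: [0.4559, -0.287, 0.0142]
tool_rot: [-2.119, 0.204, 2.118]
ft_force: [-0.1, -0.3, 0.1]
gripper_width: 0.0385
```

Request:
apply_moves([
  {"offset": [0, 0, 0], "twist": [0, 0, 0], "claw": 0.1},
  {"offset": [-3, 0, 0], "twist": [0, 0, 0], "claw": 0.1},
  {"offset": [-10, 0, 0], "twist": [0, 0, 0], "claw": 0.1},
  {"offset": [-20, 0, 0], "twist": [0, 0, 0], "claw": 0.1},
  {"offset": [-35, 0, 0], "twist": [0, 0, 0], "claw": 0.1},
  {"offset": [-60, 0, 0], "twist": [0, 0, 0], "claw": 0.1},
  {"offset": [-90, 0, 0], "twist": [0, 0, 0], "claw": 0.1},
  {"offset": [-120, 0, 0], "twist": [0, 0, 0], "claw": 0.1},
])

```text
t: 23.1
position: [0.4555, -0.2872, 0.1365]
tool_rot: [-2.12, 0.204, 2.118]
ft_force: [0.5, -0.5, -0.1]
gripper_width: 0.0478
```

Request:
apply_moves([
  {"offset": [0, -40, 0], "twist": [0, 0, 0], "claw": 0.1},
  {"offset": [0, -80, 0], "twist": [0, 0, 0], "claw": 0.1},
  {"offset": [0, -120, 0], "twist": [0, 0, 0], "claw": 0.1},
  {"offset": [0, -160, 0], "twist": [0, 0, 0], "claw": 0.1},
  {"offset": [0, -200, 0], "twist": [0, 0, 0], "claw": 0.1},
  {"offset": [0, -240, 0], "twist": [0, 0, 0], "claw": 0.1},
  {"offset": [0, -260, 0], "twist": [0, 0, 0], "claw": 0.1},
  {"offset": [0, -260, 0], "twist": [0, 0, 0], "claw": 0.1},
])

```text
t: 23.77
position: [0.5073, -0.0285, 0.1364]
tool_rot: [-2.125, 0.197, 2.118]
ft_force: [-0.3, -1.7, -0.4]
gripper_width: 0.0478
```

```bash
python3 - <<'E'
from h import *
S=bot.get_state();print(S['t'],S['gripper_width'],S['position'],S['ft_force'])
t0=cv2.imread('pics/top0.png');s0=cv2.imread('pics/scene0.png')
for n,ref,roi in(("top",t0,(405,140,490,225)),("scene",s0,(190,130,275,215))):
    i=bot.capture(n);cv2.imwrite(f"pics/end_{n}.png",i);x0,y0,x1,y1=roi
    d=cv2.absdiff(i,ref).max(2)[y0:y1,x0:x1]; h=i[y0:y1,x0:x1].astype(int)
    print(n); 
    for nm,X in(("foot",.004),("top",.080)): print(nm,proj(n,[.456,-.287,X]).round(1))
    g=h.max(2); warm=(h[...,2]-h[...,0]>8)&(g>90); dark=(g<45)&(d>20)
    for nm,m in(("white",warm),("black",dark)):
        k,l,st,ce=cv2.connectedComponentsWithStats(m.astype(np.uint8))
        for j in range(1,k):
            if st[j,4]>8: print(nm,st[j]+[x0,y0,0,0,0],(ce[j]+[x0,y0]).round(1))
E
```

```text
23.7667 0.047836922657579654 [ 0.50728599 -0.0285449   0.1363506 ] [-0.33149823 -1.65496236 -0.37600994]
top
foot [443.9 182.1]
top [452.4 173.5]
white [ 405  140   85   42 1263] [447.1 149.3]
white [448 165  11  18 146] [452.8 173.4]
white [405 203  50  22 396] [417.8 216.8]
black [440 172   9  17  50] [442.4 181.6]
scene
foot [234.1 178.9]
top [229.3 161.2]
white [ 190  130   85   85 2056] [213.7 188.6]
white [252 130  23  19 328] [264.7 137.2]
white [233 147  15  10  21] [240.7 151.9]
white [222 156  18  23 254] [230.5 167.1]
white [262 185   4   6  12] [263.2 187.6]
black [243 153  32  42 460] [260.7 170.7]
black [226 174  15  10  57] [233.9 178.4]
black [257 176   9   9  27] [261.1 180.4]
black [254 179   9  13  31] [257.5 185. ]
```

```bash
python3 -c "
from h import *
print(bot.hand_in())"
```

```text
the job is handed in; nothing more can be done
None
```

I rocked the relay towards each clip in turn, lifted it out, set it down upright in the square steel tray, let go and handed the job in at about 24 s of the 42 s limit. The hand-in reports no verdict.

- **Clips:** After rocking, the top view showed gaps of about 6–8 mm on both sides of the case at lip height, where the clips had touched it before. It lifted without resistance. I did not check in the pictures that both clips were past 3 mm while the relay was still down. It had never been lifted at that point, but it may have ridden up a few mm in the grip.
- **Placement:** I lowered the relay until the floor pushed back with about 12 N, then opened the gripper and moved it clear. In the last top view, the case and foot fall within about 1.5 px of where an upright relay at about (0.456, -0.287) should be. The measured tray centre is about (0.455, -0.290), so it stands within about 5 mm of it. The scene view agrees for the foot. I checked this by numbers only, as all 12 viewings were used.
- **What disagreed:**
  - **Tool height:** At a reported tool height of 0.058 m the fingers shut fully on nothing, and they only gripped the case at 0.048 m and below. The real fingertips seem to sit 30–40 mm above the reported tool point. I never found out why, so I set the heights by contact and rocked the relay with the jaws slightly open and the tool upright.
  - **Floor height:** Floor contact came about 4 mm lower than predicted, probably because the relay had ridden up a little in the grip.

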